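# Third hand for a bathroom bracket

## Task

Slide the little vise's jaw fully open and lift the drilled wooden bracket out. Then be my third hand at the white mounting stand: with the bracket off the surface, upright and centred on the sprung cork pad, press its flat back plate squarely against the pad with a steady push of about 10 newtons, which is when the cork face stands level with the fronts of the two cheek posts, and finish while still holding and pressing it there so that I can drive the screws from behind. Do not ram the stand, and leave everything else on the shelf where it is.

Things in the scene. Friction and masses are not known exactly. Their poses are not given: they have to be found in the camera images.
- vise: Small grey vise fixed to the shelf top, left or right, turned up to 0.35 rad. Bed 100 mm wide, 20 mm high. Origin at the surface, under the clamped bracket; the bed spans x = -145 to 70 mm. x axis: from the sliding jaw to the fixed jaw (roughly away from the robot); z up. Fixed jaw: bar behind the bracket, face at x = 37 mm, 30 mm thick, top 50 mm above the surface.
- jaw (a joint): Sliding steel jaw of the vise (40 x 80 mm, top 48.5 mm above the surface). Metres: 0 closed, grows as it slides along the vise's -x, 0.045 fully open. Starts 0 to 4 mm open; about 3 N of friction, stays where left. A 13 mm lip, underside 40 mm above the surface, covers the bracket's toe until the jaw is some 15 mm open, so the bracket cannot be lifted before.
- jaw_post (a point): Centre of the upright dark wooden post on top of the sliding jaw, by which it is moved: 12 mm along the vise's x, 20 mm along its y, standing 48 to 94 mm above the surface; this point is 74 mm above the surface. Axes as the vise's. There is 32 mm free between the post and the bracket's web while the jaw is closed.
- bracket_web (a point): Centre of the web of the loose wooden bracket (0.1-0.2 kg): grip it here from above across its 20 mm (y). Upright back plate 12 x 90 x 70 mm (x, y, z) with four holes; from its middle a web 51 x 20 x 70 mm stands out to -x, with a toe 14 mm long, 18 mm high. Point: 35 mm above the underside, 37.5 mm before the back face. x: web to back; z up. Starts at z = 55 mm, aligned with the vise.
- bracket_back (a point): Centre of the bracket's flat back face: 37.5 mm from bracket_web along the bracket's x, at the same height. This face goes against the pad. Axes as the bracket's.
- stand: White mounting stand fixed to the shelf top, on the other side from the vise, turned up to 0.35 rad. Origin at the surface below the front of the resting pad. x axis: pressing direction, into the stand (roughly away from the robot); z up. Base 160 mm wide, 12 mm high, x = 0 to 100 mm. Two cheek posts, 16 mm wide, 100 mm high, at y = -68 and 68 mm, fronts at x = 12 mm.
- pad_face (a point): Centre of the front (cork) face of the sprung pad of the stand, 70 mm above the surface; it moves with the pad. The face is 110 mm wide (y) and 60 mm high (40 to 100 mm above the surface). x axis: into the stand, the direction in which to press.
- pad (a joint): How far the pad is pushed back, in m: 0 at rest, 0.024 at its hard stop. Spring: 4 N as it begins to move, then 0.5 N more per mm: 10 N at 0.012, where the cork face is level with the fronts of the cheek posts.
- organiser: Bystander: white plastic organiser tray 200 x 120 x 60 mm with slots; origin under its centre.
- comb: Bystander: wooden comb 150 mm long lying in the organiser's middle slot.
- clipper_case: Bystander: steel nail clipper case 62 x 22 x 14 mm lying between vise and stand; origin under its centre.
- vase: Bystander: white ceramic vase, 92 mm wide, 160 mm high, near the back; origin under its centre.
- cup: Bystander: aluminium cup, 68 mm wide, 85 mm high, in front between vise and stand; origin under its centre.
- mirror: Bystander: round plastic mirror on a foot, 193 mm high, on the left; origin under the foot.
- screwdriver: Bystander: wooden-handled screwdriver 190 mm long lying on the right.
- soap_dish: Bystander: ceramic soap dish 120 x 85 mm with a soap bar, on the left; origin under its centre.
Mind the look-alikes: they are no part of the job. What is shaped like the part that bears bracket_web but blue or purple is not meant.

How it is judged (in metres and radians):
On the way, in this order (a step that is already met when the one before it is completed fails the run):
1. the vise jaw is slid open (value of joint jaw above 0.035 m), for 0.2 s.
2. the bracket is gripped and lifted clear of the vise bed (z of bracket_web in the frame of vise above 0.075 m and contact force between bracket and the fingers above 0.5 N), for 0.2 s.
At the end, for the whole second after the job is handed in: Through the last second the gripper holds the bracket still, pressing it on the pad with 6 to 14 N (pad 3 to 21 mm in), its back centred on the pad within 12 mm sideways and 14 mm in height, square and upright to 0.1 rad; jaw at least 30 mm open (contact force between bracket and stand between 6 and 14 N and value of joint pad between 0.003 and 0.021 m and y of bracket_back in the frame of pad_face between -0.012 and 0.012 m and z of bracket_back in the frame of pad_face between -0.014 and 0.014 m and angle between the x axis of bracket_back and the x axis of pad_face, either way round below 0.1 rad and angle between bracket_back's own z axis and vertical below 0.1 rad and contact force between bracket and the fingers above 1 N and linear speed of bracket below 0.01 m/s and value of joint jaw above 0.03 m); the arm keeps its last pose, push and grip.
It fails at once if the stand is rammed (over 30 N) (contact force between bracket and stand above 30 N).
It fails at once if the gripper or arm pushes the stand hard (contact force between the arm and stand above 15 N).
It fails at once if another thing on the shelf is moved by over 20 mm (distance of any of organiser, comb, clipper_case, vase, cup, mirror, screwdriver, soap_dish from where it was at the start of the episode above 0.02 m).
It also fails if it takes over 51 s, if anything falls off the work surface, if the arm or the gripper's body presses on something with over 40 N, if the wrist force passes 120 N, or if a joint passes its speed limit or range.

## Robot

A 6-joint arm with a two-finger parallel gripper is mounted at the origin on the work surface. World frame = base frame: x ahead of the robot, y to its left, z up, the work surface at z = 0. Lengths are in mm, angles in rad, forces in N, time in s.
With the tool pointing down it reaches from about 350 to 975 mm from the base axis. Payload 7.1 kg.
Tool frame: the origin (TCP) lies at the very end of the fingers, on their centre line; the grasp point (between the pads) lies 19 mm behind it (ctrl.grip_point_offset is the distance from the TCP to the grasp point, in mm); x points along the fingers, y is the direction in which the jaws open and shut, and the axes are right-handed (so a half turn about x gives the same grasp; the last joint's range is limited). The gripper opens to 88 mm and grips with 3 to 60 N. Pads are 20 mm wide; open, the fingers measure 115 mm over their backs; the gripper's body (75 mm by 178 mm) begins 61 mm behind the grasp point.
Start: joints at [-1.364, 0.423, 1.63, -0, 1.089, -0.019], TCP at [139.948, -609.113, 222.675] pointing down, gripper open.
Joint ranges: [-3, 3], [-0.9, 2.11], [0.09, 2.58], [-1.31, 4.45], [0.11, 2.69], [-2.54, 2.54]. Speed limits (rad/s): [2.39, 2.39, 3.01, 3.14, 3.14, 3.14].

## Interface

Orientations are given as a rotation vector (axis times angle).
In Python, from workcell import ctrl, vision, workorder gives the robot as it stands.
- The arm moves only by the shell command python3 -m crank 'ROWS'. ROWS is JSON, a list of rows, each a list of 3 entries, a list of its own where there are three numbers: the shift along the tool's x, y, z in m, then the turn, a rotation vector about the tool's x, y, z in rad, then the finger opening in m, from 0 to 0.0878. In form: [[[dx, dy, dz], [wx, wy, wz], jaw], ...]. A call has exactly 8 rows; each row shifts and turns the commanded pose from where the row before left it, along the tool's axes as they then stand; what a row does not reach is not made up. A row lasts 1/12 s, in which the tool goes at most 41.7 mm and 7.16 degrees, less where a joint would pass 70% of its speed; a pose out of reach is approached as far as the arm can. A call with a gripper value outside its range is refused whole. The fingers move at their own pace and stop on an object; the grip force is fixed at half the most. Time passes only in rows, so rows that do not move let the fingers close, or fill a call up. It gives the time, the measured TCP pose, the force and the opening at its end, in the units of the state.
- ctrl.get_obs(): the state, without advancing time (a new reading comes with each control period).
- vision.get_image(name): name is "scene" or "top" or "wrist"; returns a dict with "img" (420x560x3 uint8, blue, green, red), "mtx" (3x3 intrinsics, pixels), "rvec" (rotation vector, rad) and "tvec" (3), from world to camera coordinates, as OpenCV has them; the wrist camera has in their place "hand_eye" (4x4, takes a point from camera to tool coordinates, whose origin is the TCP and whose axes are the tool frame's). Camera axes: x right, y down, z forward; pixel columns grow to the right and rows downward; lengths in mm; the calibration is good to about 2 mm. A picture is of the moment at which its call begins: read the wrist's pose just before it. There is no depth.
- workorder.close_job(): hands the job in, once; it reports no verdict.
The state is a dict: "t": time; "qpos": joint angles; "qvel": joint speeds; "joint_torque": joint torques, N m; "ee_pos": TCP position; "orientation": TCP orientation; "ft_force": force on the tool from outside, world axes, zero at the start; "moment": the same for the moment, N m; "width": finger opening in mm.
Only numpy, scipy, OpenCV 4.12 (cv2) and the standard library are available. Lean on these libraries where they do the work, as an engineer would, in place of code of your own. Each camera call takes 0.05 s, during which the arm holds its last target.

## Working session

There is one attempt and no reset: what is moved stays moved. The work goes in short steps, Python scripts to look and compute and a shell command to move; the robot and the scene stay as the last step left them, time stands still between calls to the robot, and variables do not carry over. Pictures are saved under pics/ and viewed, and the job is handed in when it is done.

```bash
ls; mkdir -p pics; cat > h.py <<'E'
import numpy as np, cv2
from workcell import ctrl, vision, workorder
from scipy.spatial.transform import Rotation as R
def snap(name,fn):
    o=ctrl.get_obs(); d=vision.get_image(name); cv2.imwrite('pics/'+fn+'.png',d['img'])
    np.savez('pics/'+fn+'.npz',**{k:np.array(v) for k,v in d.items()},ee=np.array(o['ee_pos']),ori=np.array(o['orientation']))
    return d
def cam(fn):
    d=np.load('pics/'+fn+'.npz'); K=d['mtx']
    if 'hand_eye' in d:
        T=np.eye(4);T[:3,:3]=R.from_rotvec(d['ori']).as_matrix();T[:3,3]=d['ee']
        M=T@d['hand_eye']; Rw=M[:3,:3]; c=M[:3,3]
    else:
        Rc=R.from_rotvec(d['rvec'].ravel()).as_matrix(); Rw=Rc.T; c=-Rc.T@d['tvec'].ravel()
    return K,Rw,c
def px(fn,u,v,z):
    K,Rw,c=cam(fn); r=Rw@np.linalg.inv(K)@np.array([u,v,1.]); return c+r*(z-c[2])/r[2]
def proj(fn,P):
    K,Rw,c=cam(fn); p=(np.atleast_2d(P)-c)@Rw; q=p@K.T; return q[:,:2]/q[:,2:]
def crop(fn,x0,y0,x1,y1,s,out):
    i=cv2.imread('pics/'+fn+'.png')[y0:y1,x0:x1]; cv2.imwrite('pics/'+out+'.png',cv2.resize(i,None,fx=s,fy=s,interpolation=cv2.INTER_CUBIC))
E
python3 -c "
from h import *
snap('scene','s0');snap('top','t0')
o=ctrl.get_obs();print(o, ctrl.grip_point_offset)
print(R.from_rotvec(o['orientation']).as_matrix().round(3))
for n in('s0','t0'):print(cam(n)[2])
"
```

```text
pics
{'t': 0.1, 'qpos': array([-1.36399613e+00,  4.23760392e-01,  1.63061831e+00, -5.03835500e-05,
        1.08861283e+00, -1.90169091e-02]), 'qvel': array([-4.84238830e-04, -1.51437122e-03, -4.75022141e-04,  4.36397252e-04,
       -3.67362496e-05,  8.46141052e-05]), 'joint_torque': array([-1.22014753e-04, -5.45610309e+01, -2.74324322e+01,  6.45540655e-02,
        1.88674178e-02, -5.57512044e-05]), 'ee_pos': array([ 139.8351287 , -608.62943736,  221.98009386]), 'orientation': array([ 2.10232011,  0.23989881, -2.10269162]), 'ft_force': array([-0.14544725,  0.39527645,  0.09957791]), 'moment': array([-0.03328541,  0.00064315, -0.04661447]), 'width': 87.97469532707598} 18.700000000000003
[[-0.     0.224 -0.975]
 [ 0.001 -0.975 -0.224]
 [-1.    -0.001  0.   ]]
[1280.6610708  -718.07511745 1195.56332868]
[ 279.62467677    1.75599674 1400.96134634]
```

View pics/s0.png

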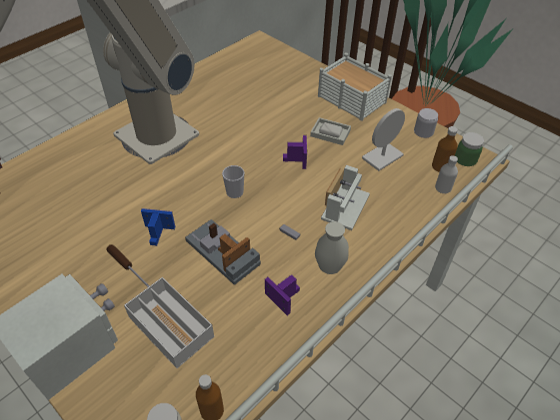

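View pics/t0.png

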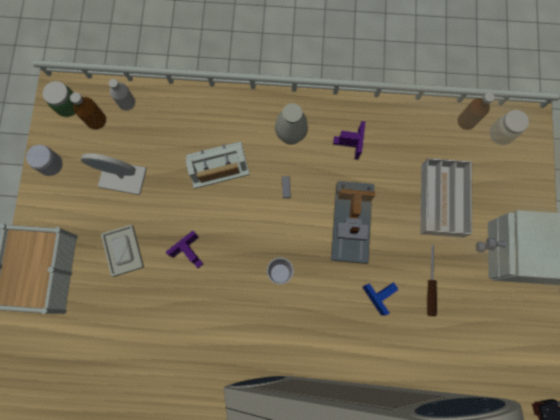

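Candidates for the bracket in the top view are the wooden one in the vise (356,197), the purple ones at (352,140) and (187,247), and the blue one at (380,297). The wooden one clamped in the grey vise fits the description. The stand is at (217,165). I'll check this in a close crop.

```bash
python3 -c "
from h import *
crop('t0',310,165,400,275,7,'c1');crop('t0',175,130,260,200,9,'c2')
a=cv2.imread('pics/c1.png');b=cv2.imread('pics/c2.png');print(a.shape,b.shape)"
```

```text
(770, 630, 3) (630, 765, 3)
```

```bash
python3 -c "
from h import *
i=cv2.imread('pics/c1.png');cv2.imwrite('pics/c1.png',cv2.resize(i,None,fx=.75,fy=.75))"
```

```text
(no output)
```

View pics/c1.png

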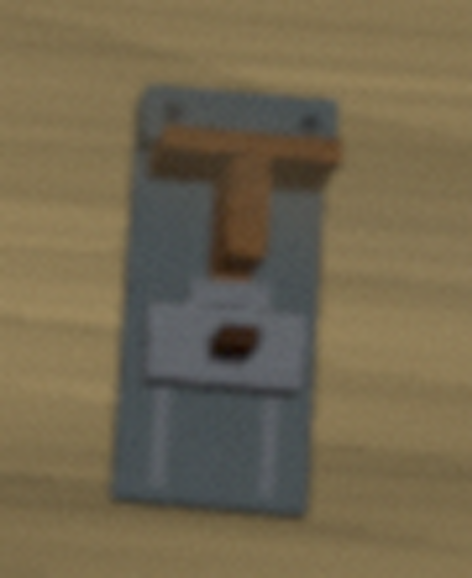

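View pics/c2.png

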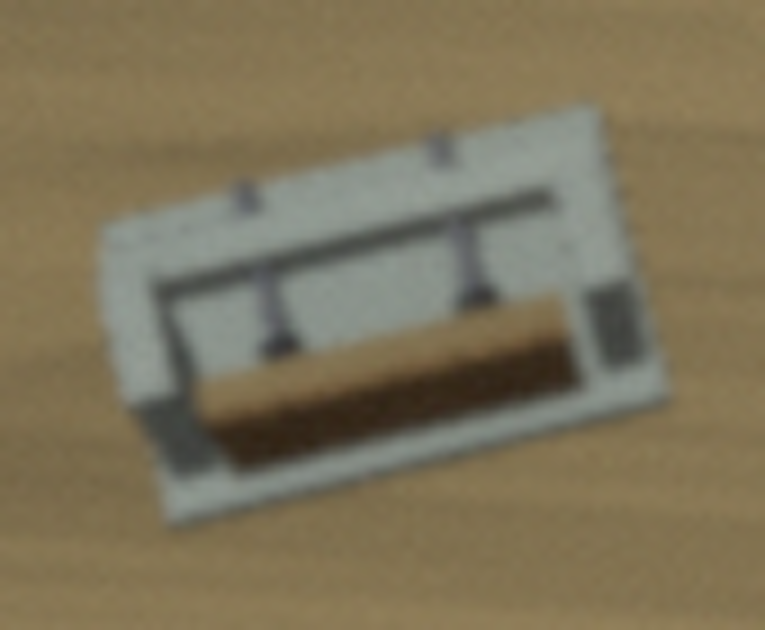

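```bash
python3 -c "
from h import *
f=lambda u,v,z:px('t0',310+u/5.25,165+v/5.25,z).round(1)
g=lambda u,v,z:px('t0',175+u/9,130+v/9,z).round(1)
print('bed near L,R',f(115,498,20),f(307,515,20),'far',f(143,90,20),f(338,100,20))
print('plate top back L,R',f(166,126,90),f(341,139,90), 'web end L R',f(217,262,90),f(263,268,90))
print('post top ctr',f(240,333,94),'jaw L R',f(147,383,48.5),f(302,390,48.5))
print('stand front base L R',g(170,525,12),g(667,400,12),'rear top',g(100,225,12),g(597,105,12))
print('pad top front L,R',g(210,415,100),g(575,335,100),'back',g(195,380,100),g(560,292,100))
print('cheek front bottom? L',g(165,480,12),g(215,465,12),g(600,370,12),g(645,357,12))
print('cheek top front',g(135,402,100),g(185,395,100),g(585,290,100),g(630,283,100))
for n,u,v in(('clip',287,187),('cup',280,271),('vase',291,125)):print(n,px('t0',u,v,0).round())
"
```

```text
bed near L,R [ 440.1 -134.    20. ] [ 438.2 -231.8   20. ] far [ 655.7 -138.6   20. ] [ 657.3 -241.1   20. ]
plate top back L,R [ 618.9 -143.7   90. ] [ 618.2 -230.9   90. ] web end L R [ 551.7 -171.8   90. ] [ 550.2 -194.5   90. ]
post top ctr [ 516.3 -183.8   94. ] jaw L R [ 495.8 -144.5   48.5] [ 497.6 -222.5   48.5]
stand front base L R [612.7 255.8  12. ] [663.  106.5  12. ] rear top [707.2 287.5  12. ] [757.2 136.1  12. ]
pad top front L,R [625.1 231.5 100. ] [656.4 128.1 100. ] back [635.3 236.9 100. ] [669.1 133.6 100. ]
cheek front bottom? L [626.8 258.8  12. ] [632.7 243.9  12. ] [671.2 128.   12. ] [676.3 114.4  12. ]
cheek top front [627.5 253.6 100. ] [630.6 239.3 100. ] [670.2 126.3 100. ] [673.2 113.4 100. ]
clip [637.  -1.   0.]
cup [403.   2.   0.]
vase [821.  -1.   0.]
```

The crop confirms the plain wooden bracket in the vise, with the dark post in front of it (vise origin about (581,-185), yaw about -0.02). The stand is at about (639,180), yaw about 0.315. Next I'll move toward the vise and refine with the wrist camera.

```bash
python3 -m crank '[[[0,-0.023,-0.033],[0,0,0],0.06],[[0,-0.023,-0.033],[0,0,0],0.06],[[0,-0.023,-0.033],[0,0,0],0.06],[[0,-0.023,-0.033],[0,0,0],0.06],[[0,-0.023,-0.033],[0,0,0],0.06],[[0,-0.023,-0.033],[0,0,0],0.06],[[0,-0.023,-0.033],[0,0,0],0.06],[[0,-0.023,-0.033],[0,0,0],0.06]]'
python3 -m crank '[[[0,-0.023,-0.033],[0,0,0],0.06],[[0,-0.023,-0.033],[0,0,0],0.06],[[0,-0.023,-0.033],[0,0,0],0.06],[[0,0,0],[0.123,0,0],0.06],[[0,0,0],[0.123,0,0],0.06],[[0,0,0],[0,0,0],0.06],[[0,0,0],[0,0,0],0.06],[[0,0,0],[0,0,0],0.06]]'
python3 -c "
from h import *
snap('wrist','w1');o=ctrl.get_obs();print(o['ee_pos'],R.from_rotvec(o['orientation']).as_matrix().round(3),o['t'])
print(np.load('pics/w1.npz')['hand_eye'].round(3))"
```

```text
t: 0.77
ee_pos: [356.8, -368.9, 222.5]
orientation: [2.102, 0.238, -2.102]
ft_force: [0.4, -0.5, -0.5]
width: 60.1
t: 1.43
ee_pos: [436.7, -281.5, 222.5]
orientation: [-2.212, 0.019, 2.213]
ft_force: [0.5, 0.4, 1.2]
width: 59.6
[ 436.71543547 -281.57823535  222.55066283] [[-0.    -0.018 -1.   ]
 [ 0.    -1.     0.018]
 [-1.    -0.     0.   ]] 1.4833
[[ 1.00000e-03 -2.57000e-01  9.66000e-01 -1.61752e+02]
 [ 1.00000e+00 -0.00000e+00 -1.00000e-03 -3.80000e-02]
 [ 1.00000e-03  9.66000e-01  2.57000e-01 -7.10190e+01]
 [ 0.00000e+00  0.00000e+00  0.00000e+00  1.00000e+00]]
```

View pics/w1.png

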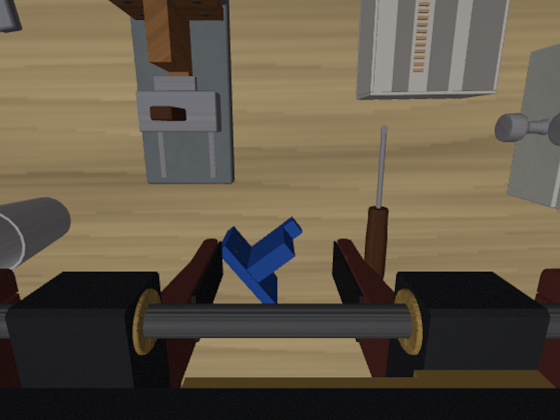

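Wrist view: vise at (185,100), blue decoy at (262,255), and the toolpoint is not yet over the vise. I'll move above the post.

```bash
python3 -m crank '[[[0,-0.032,-0.018],[0,0,0],0.06],[[0,-0.032,-0.018],[0,0,0],0.06],[[0,-0.033,-0.018],[0,0,0],0.06],[[0,0,-0.018],[0,0,0],0.06],[[0,0,0],[0,0,0],0.06],[[0,0,0],[0,0,0],0.06],[[0,0,0],[0,0,0],0.06],[[0,0,0],[0,0,0],0.06]]'
python3 -c "
from h import *
snap('wrist','w2')"
```

```text
t: 2.15
ee_pos: [509.9, -186.5, 222.5]
orientation: [-2.21, 0.023, 2.212]
ft_force: [0.2, 0.8, 0.3]
width: 59.9
```

View pics/w2.png

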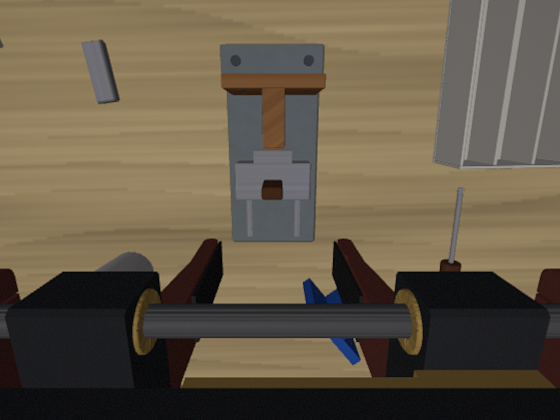

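```bash
python3 -c "
from h import *
crop('w2',210,35,340,250,2.7,'c3')"
```

```text
(no output)
```

View pics/c3.png

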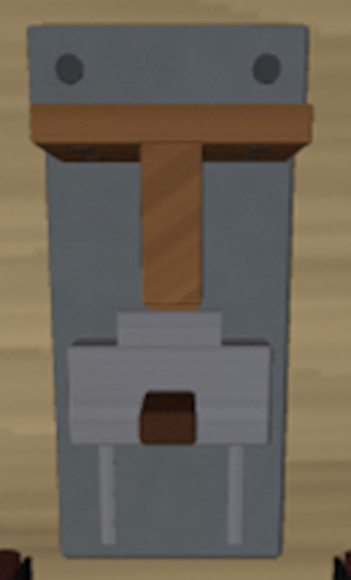

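```bash
python3 -c "
from h import *
f=lambda u,v,z:px('w2',210+u/2.7,35+v/2.7,z).round(1)
print('plate top back',f(31,104,90),f(312,104,90),'front',f(36,143,90),f(310,143,90))
print('web end',f(143,303,90),f(201,303,90))
print('post top',f(140,410,94),f(196,410,94),f(140,442,94),f(196,442,94))
print('bed near',f(62,556,20),f(281,556,20),'jaw near',f(70,442,48.5),f(270,442,48.5),'far',f(70,346,48.5),f(270,346,48.5))
"
```

```text
plate top back [ 623.7 -141.1   90. ] [ 621.8 -229.8   90. ] front [ 612.1 -141.9   90. ] [ 610.2 -229.4   90. ]
web end [ 561.2 -174.4   90. ] [ 560.7 -193.8   90. ]
post top [ 525.6 -172.4   94. ] [ 525.2 -191.5   94. ] [ 514.5 -172.    94. ] [ 514.1 -191.3   94. ]
bed near [ 446.  -131.3   20. ] [ 443.9 -229.2   20. ] jaw near [ 504.6 -141.7   48.5] [ 502.9 -221.2   48.5] far [ 542.6 -143.8   48.5] [ 541.  -221.    48.5]
```

```bash
python3 -m crank '[[[0,-0.004,-0.009],[0,0,0],0.06],[[0.04,0,0],[0,0,0],0.06],[[0.04,0,0],[0,0,0],0.06],[[0.04,0,0],[0,0,0],0.06],[[0.03,0,0],[0,0,0],0.06],[[0.015,0,0],[0,0,0],0.06],[[0,0,0],[0,0,0],0.06],[[0,0,0],[0,0,0],0.06]]'
python3 -c "
from h import *
snap('scene','s1');snap('wrist','w3');crop('s1',170,170,280,290,5,'c4')"
```

```text
t: 2.87
ee_pos: [519.9, -182.0, 57.2]
orientation: [-2.209, 0.022, 2.212]
ft_force: [0.7, -0.3, -0.2]
width: 59.9
```

View pics/c4.png

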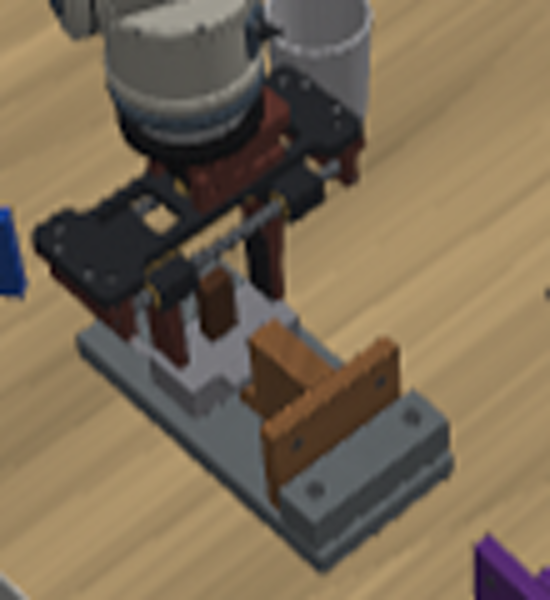

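View pics/w3.png

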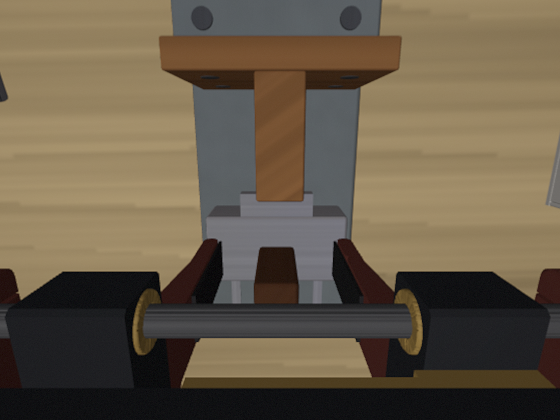

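The post (276,275 in the wrist view) stands between the fingers with the bracket clear ahead. I'll close and slide.

```bash
python3 -m crank '[[[0,0,0],[0,0,0],0.01],[[0,0,0],[0,0,0],0.01],[[0,0,0],[0,0,0],0.01],[[0,0,0],[0,0,0],0.01],[[0,0,0],[0,0,0],0.01],[[0,0,0],[0,0,0],0.01],[[0,0,0.003],[0,0,0],0.01],[[0,0,0.003],[0,0,0],0.01]]'
python3 -m crank '[[[0,0,0.006],[0,0,0],0.01],[[0,0,0.006],[0,0,0],0.01],[[0,0,0.006],[0,0,0],0.01],[[0,0,0.006],[0,0,0],0.01],[[0,0,0.005],[0,0,0],0.01],[[0,0,0.003],[0,0,0],0.01],[[0,0,0],[0,0,0],0.01],[[0,0,0],[0,0,0],0.01]]'
```

```text
t: 3.63
ee_pos: [514.9, -181.6, 58.0]
orientation: [-2.213, 0.023, 2.209]
ft_force: [4.0, 3.0, 0.1]
width: 19.9
t: 4.3
ee_pos: [481.7, -180.9, 57.9]
orientation: [-2.21, 0.022, 2.212]
ft_force: [-1.3, 3.8, 7.2]
width: 19.9
```

Slid 38 mm. Going a few millimetres further, watching the force.

```bash
python3 -m crank '[[[0,0,0.001],[0,0,0],0.01],[[0,0,0.001],[0,0,0],0.01],[[0,0,0.001],[0,0,0],0.01],[[0,0,0.001],[0,0,0],0.01],[[0,0,0],[0,0,0],0.01],[[0,0,0],[0,0,0],0.01],[[0,0,0],[0,0,0],0.01],[[0,0,0],[0,0,0],0.01]]'
```

```text
t: 4.97
ee_pos: [478.6, -180.9, 57.9]
orientation: [-2.212, 0.022, 2.21]
ft_force: [2.0, 5.1, 3.8]
width: 20.0
```

```bash
python3 -m crank '[[[0,0,0.001],[0,0,0],0.01],[[0,0,0.001],[0,0,0],0.01],[[0,0,0.001],[0,0,0],0.01],[[0,0,0],[0,0,0],0.01],[[0,0,0],[0,0,0],0.01],[[0,0,0],[0,0,0],0.01],[[0,0,0],[0,0,0],0.01],[[0,0,0],[0,0,0],0.01]]'
```

```text
t: 5.63
ee_pos: [477.6, -180.9, 58.0]
orientation: [-2.216, 0.023, 2.207]
ft_force: [9.5, 7.3, -2.8]
width: 20.2
```

The jaw is against its stop (42 mm of travel, force rising). I'll relax, release, rise and look.

```bash
python3 -m crank '[[[0,0,-0.002],[0,0,0],0.02],[[0,0,0],[0,0,0],0.06],[[0,0,0],[0,0,0],0.06],[[0,0,0],[0,0,0],0.06],[[-0.02,0,0],[0,0,0],0.06],[[-0.03,0,0],[0,0,0],0.06],[[-0.03,0,0],[0,0,0],0.06],[[0,0,0],[0,0,0],0.06]]'
python3 -m crank '[[[0,0,-0.02],[0,0,0],0.06],[[0,0,-0.02],[0,0,0],0.06],[[0,0,-0.02],[0,0,0],0.06],[[0,0,0],[0,0,0],0.06],[[0,0,0],[0,0,0],0.06],[[0,0,0],[0,0,0],0.06],[[0,0,0],[0,0,0],0.06],[[0,0,0],[0,0,0],0.06]]'
python3 -c "
from h import *
snap('wrist','w4');snap('top','t4');crop('t4',310,165,400,275,5,'c5')"
```

```text
t: 6.3
ee_pos: [479.7, -182.4, 142.1]
orientation: [-2.22, 0.026, 2.205]
ft_force: [0.3, -0.7, 0.2]
width: 59.4
t: 6.97
ee_pos: [536.0, -182.2, 137.4]
orientation: [-2.21, 0.022, 2.212]
ft_force: [1.1, -0.4, -0.6]
width: 59.9
```

View pics/w4.png

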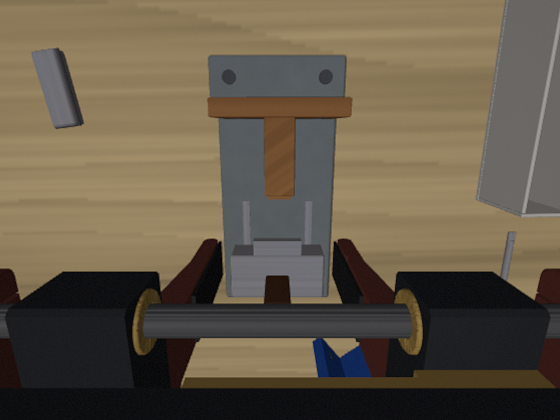

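View pics/c5.png

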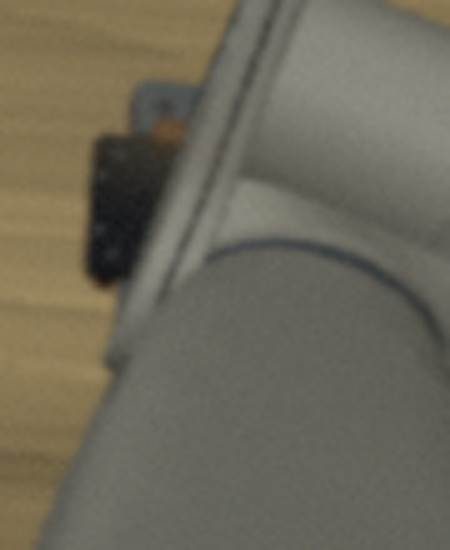

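```bash
python3 -c "
from h import *
f=lambda u,v,z:px('w4',u,v,z).round(1)
print(f(266,194,90),f(294.5,194,90),f(208,97.5,90),f(351,97.5,90),f(264,117,90),f(295,117,90))
print(f(231.,270,48.5),f(323,270,48.5))
"
```

```text
[ 562.3 -175.    90. ] [ 561.9 -194.    90. ] [ 623.8 -141.1   90. ] [ 622.  -229.3   90. ] [ 611.5 -175.3   90. ] [ 611.1 -194.7   90. ]
[ 487.9 -141.5   48.5] [ 486.3 -219.8   48.5]
```

Jaw at (277,270) is clearly open and the bracket is still seated, with the web centre at about (586,-185). Going down onto the web.

```bash
python3 -m crank '[[[0,0.002,-0.025],[0,0,0],0.06],[[0,0,-0.025],[0,0,0],0.06],[[0.02,0,0],[0,0,0],0.06],[[0.03,0,0],[0,0,0],0.06],[[0.03,0,0],[0,0,0],0.06],[[0.021,0,0],[0,0,0],0.06],[[0,0,0],[0,0,0],0.06],[[0,0,0],[0,0,0],0.06]]'
python3 -m crank '[[[0,0,0],[0,0,0],0.01],[[0,0,0],[0,0,0],0.01],[[0,0,0],[0,0,0],0.01],[[0,0,0],[0,0,0],0.01],[[0,0,0],[0,0,0],0.01],[[0,0,0],[0,0,0],0.01],[[0,0,0],[0,0,0],0.01],[[0,0,0],[0,0,0],0.01]]'
```

```text
t: 7.73
ee_pos: [586.1, -185.1, 35.9]
orientation: [-2.208, 0.022, 2.214]
ft_force: [0.1, 0.0, 0.2]
width: 60.0
t: 8.4
ee_pos: [587.2, -185.3, 37.1]
orientation: [-2.212, 0.022, 2.211]
ft_force: [-0.5, -0.2, 5.5]
width: 20.3
```

```bash
python3 -m crank '[[[-0.005,0,0],[0,0,0],0.01],[[-0.01,0,0],[0,0,0],0.01],[[-0.02,0,0],[0,0,0],0.01],[[-0.025,0,0],[0,0,0],0.01],[[-0.03,0,0],[0,0,0],0.01],[[-0.03,0,0],[0,0,0],0.01],[[0,0,0],[0,0,0],0.01],[[0,0,0],[0,0,0],0.01]]'
python3 -c "
from h import *
snap('wrist','w5');snap('scene','s5');crop('s5',170,150,290,270,5,'c6')"
```

```text
t: 9.07
ee_pos: [588.2, -185.7, 159.0]
orientation: [-2.216, 0.024, 2.208]
ft_force: [-0.1, 0.1, -1.9]
width: 19.9
```

View pics/w5.png

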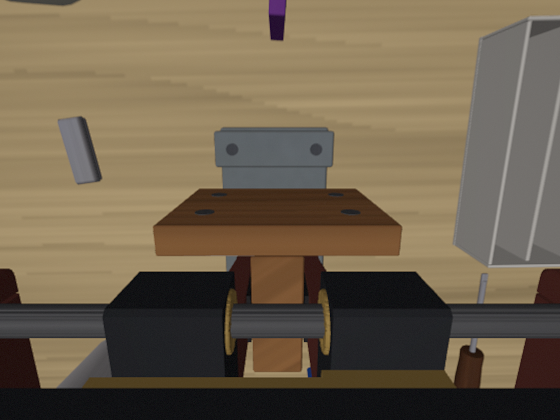

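View pics/c6.png

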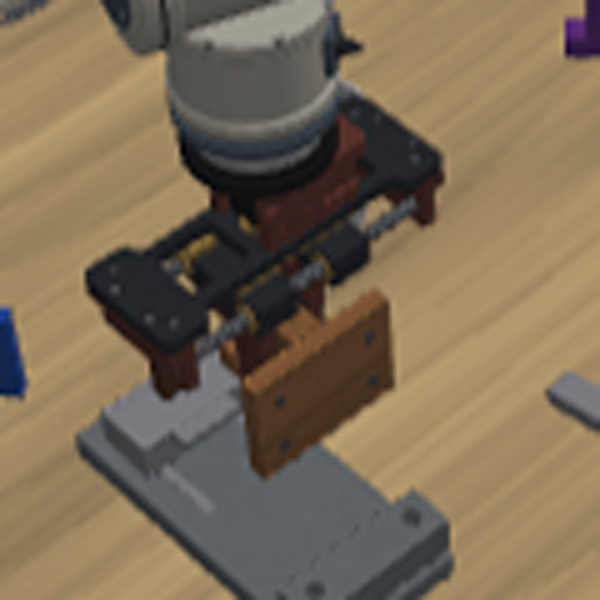

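Bracket lifted: the wrist view shows it held upright, with its back plate across (155–400, 190–252). Next I'll measure where its back face sits in the hand.

```bash
python3 -c "
from h import *
d=np.load('pics/w5.npz');Rt=R.from_rotvec(d['ori']).as_matrix();ee=d['ee']
crop('w5',140,170,420,400,2.7,'c7')
for p in((155,226),(399,226),(158,253),(398,253)):
  P=px('w5',*p,ee[2]+53.5);print(P.round(1),((P-ee)@Rt).round(1))
for p in((205,190),(358,190)):
  P=px('w5',*p,ee[2]-16.5);print(P.round(1),((P-ee)@Rt).round(1))
"
```

```text
[ 625.1 -142.9  212.5] [-53.4 -43.5 -36.2]
[ 623.3 -229.4  212.5] [-53.3  43.  -36.2]
[ 614.8 -142.8  212.5] [-53.5 -43.4 -26. ]
[ 613.  -229.8  212.5] [-53.3  43.7 -25.9]
[ 624.2 -145.3  142.5] [ 16.6 -41.1 -35.1]
[ 622.4 -231.9  142.5] [ 16.7  45.6 -35.1]
```

View pics/c7.png

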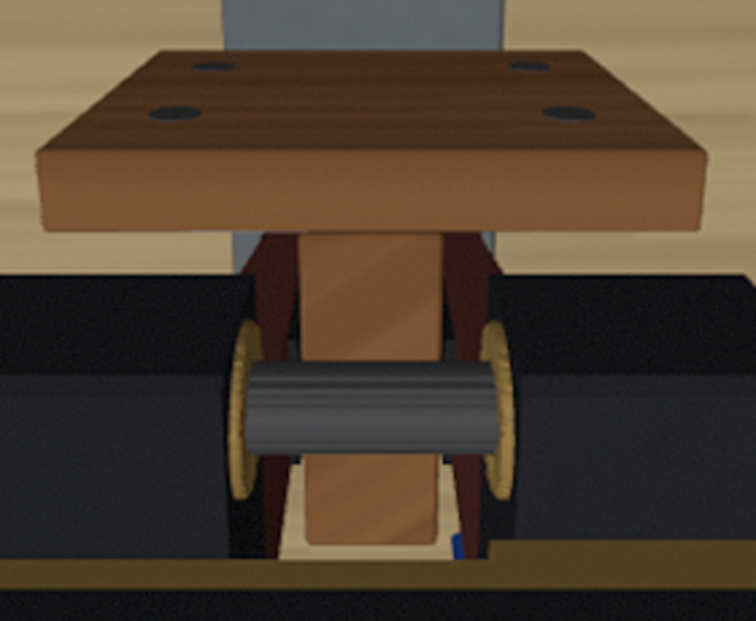

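The back face sits 36 mm ahead of the TCP, and the bracket is square and upright in the grip. I'll carry it over to a spot in front of the stand.

```bash
python3 -m crank '[[[0,-0.02,0.006],[0,0,0],0.01],[[0,-0.035,0.006],[0,0,0],0.01],[[0,-0.04,0.006],[0,0,0],0.01],[[0,-0.04,0.006],[0,0,0],0.01],[[0,-0.04,0.006],[0,0,0],0.01],[[0,-0.04,0.006],[0,0,0],0.01],[[0,-0.04,0.006],[0,0,0],0.01],[[0,-0.035,0.005],[0,0,0],0.01]]'
python3 -m crank '[[[0,-0.025,0],[0,0,0],0.01],[[0,-0.019,0],[-0.03,0,0],0.01],[[0,0,0],[-0.06,0,0],0.01],[[0,0,0],[-0.08,0,0],0.01],[[0,0,0],[-0.08,0,0],0.01],[[0,0,0],[-0.06,0,0],0.01],[[0,0,0],[-0.027,0,0],0.01],[[0,0,0],[0,0,0],0.01]]'
python3 -c "
from h import *
snap('wrist','w6');snap('top','t6');snap('scene','s6')
o=ctrl.get_obs();print(o['ee_pos'],R.from_rotvec(o['orientation']).as_matrix().round(3),o['width'])"
```

```text
t: 9.83
ee_pos: [543.9, 107.6, 154.8]
orientation: [-2.208, 0.023, 2.216]
ft_force: [0.9, -0.1, -2.2]
width: 19.9
t: 10.5
ee_pos: [545.5, 149.4, 154.8]
orientation: [2.046, 0.328, -2.053]
ft_force: [-1.0, -0.1, -1.8]
width: 19.8
[546.12139598 149.39457283 155.61589943] [[-0.002  0.311 -0.951]
 [-0.001 -0.951 -0.311]
 [-1.    -0.     0.002]] 19.71288943810658
```

View pics/w6.png

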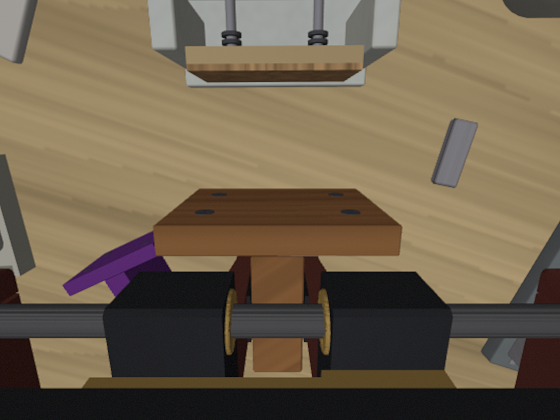

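View pics/t6.png

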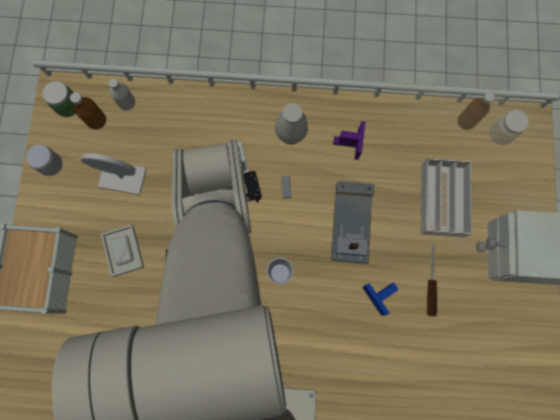

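```bash
python3 -c "
from h import *
crop('w6',140,0,410,100,2.9,'c8')"
```

```text
(no output)
```

View pics/c8.png

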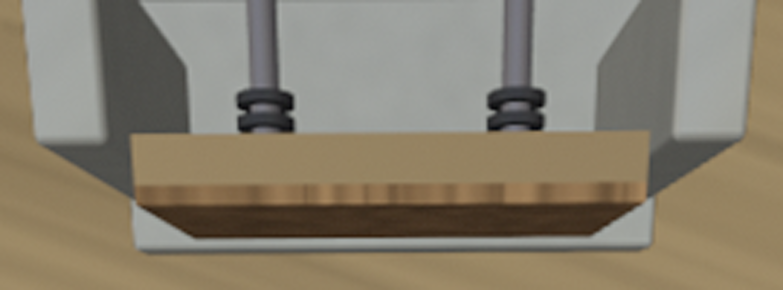

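```bash
python3 -c "
from h import *
d=np.load('pics/w6.npz');Rt=R.from_rotvec(d['ori']).as_matrix();ee=d['ee']
for n,u,v,z in(('padL',136,206,100),('padR',646,204,100),('chL out',37,141,100),('chL in',103,142,100),('chR in',672,138,100),('chR out',742,138,100),('baseL',135,241,12),('baseR',653,240,12)):
  P=px('w6',140+u/2.9,v/2.9,z);print(n,P.round(1),((P-ee)@Rt).round(1))
"
```

```text
padL [625.8 235.2 100. ] [  54.4  -56.4 -103.3]
padR [660.5 130.9 100. ] [  54.4   53.6 -103.7]
chL out [631.7 258.3 100. ] [  54.4  -76.5 -116.1]
chL in [635.9 244.9 100. ] [  54.4  -62.5 -115.9]
chR in [674.3 130.5 100. ] [  54.4   58.2 -116.6]
chR out [678.9 116.4 100. ] [  54.4   73.  -116.6]
baseL [621.1 259.   12. ] [ 142.4  -80.5 -106.6]
baseR [670.8 108.4  12. ] [ 142.4   78.1 -106.7]
```

```bash
python3 -c "
from h import *
d=np.load('pics/w6.npz');Rt=R.from_rotvec(d['ori']).as_matrix();ee=d['ee']
for u,v in((194,231),(199,237),(203,265),(168,252)):
  for z in(0,50):
    P=px('t0',u,v,z);print(u,v,z,P.round(),((P-ee)@Rt).round())
"
```

```text
194 231 0 [496. 245.   0.] [ 155. -107.   17.]
194 231 50 [488. 237.  50.] [ 105. -101.   27.]
199 237 0 [480. 230.   0.] [155. -97.  37.]
199 237 50 [473. 222.  50.] [105. -91.  46.]
203 265 0 [405. 211.   0.] [ 155. -103.  114.]
203 265 50 [400. 204.  50.] [105. -97. 121.]
168 252 0 [433. 310.   0.] [ 155. -187.   56.]
168 252 50 [428. 299.  50.] [ 105. -179.   65.]
```

The pad is straight ahead, square within 0.005 rad, with a gap of about 67 mm and 1.5 mm of sideways offset. The path down is clear, so I'll descend, then advance part of the way.

```bash
python3 -m crank '[[[0.01,-0.0015,0],[0,0,0],0.01],[[0.02,0,0],[0,0,0],0.01],[[0.025,0,0],[0,0,0],0.01],[[0.025,0,0],[0,0,0],0.01],[[0.016,0,0],[0,0,0],0.01],[[0.008,0,0],[0,0,0],0.01],[[0,0,0],[0,0,0],0.01],[[0,0,0],[0,0,0],0.01]]'
python3 -m crank '[[[0,0,-0.01],[0,0,0],0.01],[[0,0,-0.012],[0,0,0],0.01],[[0,0,-0.012],[0,0,0],0.01],[[0,0,-0.01],[0,0,0],0.01],[[0,0,-0.007],[0,0,0],0.01],[[0,0,-0.004],[0,0,0],0.01],[[0,0,0],[0,0,0],0.01],[[0,0,0],[0,0,0],0.01]]'
python3 -c "
from h import *
snap('wrist','w7');snap('scene','s7');crop('s7',290,140,390,240,6,'c9')
o=ctrl.get_obs();print(o['ee_pos'],o['ft_force'],R.from_rotvec(o['orientation']).as_matrix().round(3),o['width'])"
```

```text
t: 11.32
ee_pos: [546.3, 151.0, 52.4]
orientation: [2.05, 0.327, -2.051]
ft_force: [0.4, 1.1, -1.9]
width: 20.0
t: 11.98
ee_pos: [598.4, 168.1, 52.7]
orientation: [2.05, 0.327, -2.051]
ft_force: [0.9, 0.0, -2.7]
width: 20.0
[597.94808358 168.00882053  52.56291166] [ 0.26161161 -1.00816671 -1.52986518] [[-0.001  0.312 -0.95 ]
 [-0.    -0.95  -0.312]
 [-1.    -0.     0.001]] 20.08123044606703
```

View pics/w7.png

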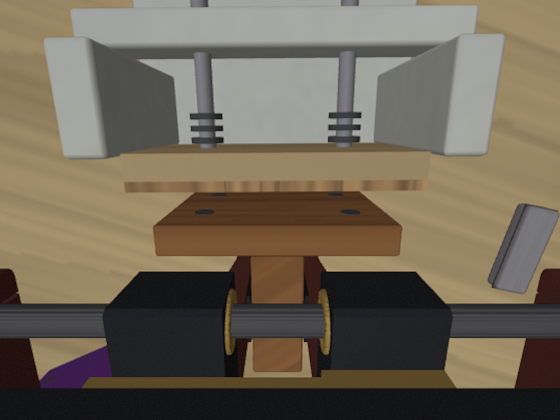

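View pics/c9.png

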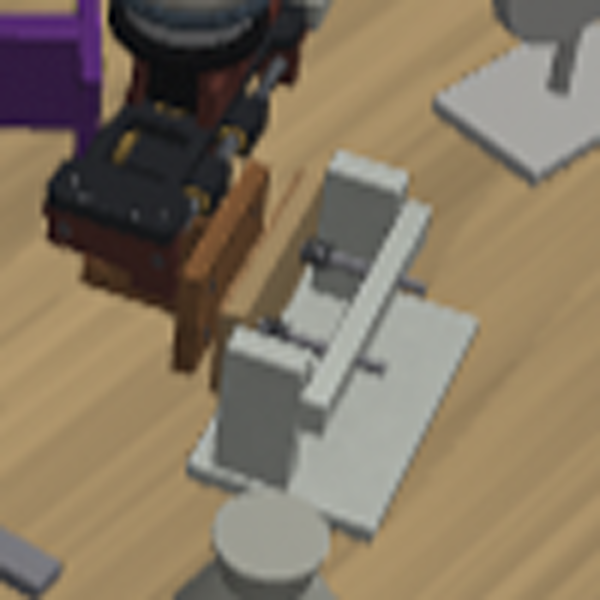

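The bracket is in front of the pad, centred (278 vs 277 px) and parallel, with about 11 mm left. I'll creep to contact.

```bash
python3 -m crank '[[[0,0,-0.002],[0,0,0],0.01],[[0,0,-0.002],[0,0,0],0.01],[[0,0,-0.002],[0,0,0],0.01],[[0,0,-0.002],[0,0,0],0.01],[[0,0,-0.001],[0,0,0],0.01],[[0,0,0],[0,0,0],0.01],[[0,0,0],[0,0,0],0.01],[[0,0,0],[0,0,0],0.01]]'
python3 -m crank '[[[0,0,-0.001],[0,0,0],0.01],[[0,0,-0.001],[0,0,0],0.01],[[0,0,-0.001],[0,0,0],0.01],[[0,0,-0.001],[0,0,0],0.01],[[0,0,-0.001],[0,0,0],0.01],[[0,0,0],[0,0,0],0.01],[[0,0,0],[0,0,0],0.01],[[0,0,0],[0,0,0],0.01]]'
```

```text
t: 12.75
ee_pos: [607.1, 171.0, 52.6]
orientation: [2.05, 0.327, -2.051]
ft_force: [-0.0, -0.6, -2.1]
width: 19.9
t: 13.42
ee_pos: [611.2, 172.3, 52.4]
orientation: [2.049, 0.327, -2.052]
ft_force: [-4.5, -2.0, -0.1]
width: 20.0
```

Contact at about 5 N. Pressing further in small steps.

```bash
python3 -m crank '[[[0,0,-0.001],[0,0,0],0.01],[[0,0,-0.001],[0,0,0],0.01],[[0,0,-0.001],[0,0,0],0.01],[[0,0,-0.001],[0,0,0],0.01],[[0,0,-0.001],[0,0,0],0.01],[[0,0,-0.001],[0,0,0],0.01],[[0,0,0],[0,0,0],0.01],[[0,0,0],[0,0,0],0.01]]'
python3 -m crank '[[[0,0,-0.001],[0,0,0],0.01],[[0,0,-0.001],[0,0,0],0.01],[[0,0,-0.001],[0,0,0],0.01],[[0,0,-0.001],[0,0,0],0.01],[[0,0,-0.001],[0,0,0],0.01],[[0,0,0],[0,0,0],0.01],[[0,0,0],[0,0,0],0.01],[[0,0,0],[0,0,0],0.01]]'
python3 -c "
from h import *
snap('wrist','w8')
for _ in range(6):
  o=ctrl.get_obs();f=o['ft_force'];print(o['ee_pos'].round(1),f.round(1),(f@[.95,.312,0]).round(1),o['orientation'].round(3));vision.get_image('wrist')"
```

```text
t: 14.08
ee_pos: [616.2, 174.0, 52.4]
orientation: [2.047, 0.327, -2.053]
ft_force: [-7.1, -2.7, 2.6]
width: 19.7
t: 14.75
ee_pos: [620.2, 175.3, 52.2]
orientation: [2.045, 0.327, -2.054]
ft_force: [-9.4, -3.5, 3.6]
width: 20.1
[620.2 175.4  52.2] [-8.8 -3.7  3.3] -9.5 [ 2.045  0.327 -2.054]
[620.2 175.4  52.2] [-9.  -3.8  2.8] -9.7 [ 2.045  0.327 -2.054]
[620.2 175.3  52.2] [-8.5 -3.2  3.5] -9.1 [ 2.045  0.327 -2.054]
[620.2 175.3  52.2] [-8.7 -4.1  3.1] -9.6 [ 2.045  0.327 -2.054]
[620.2 175.3  52.2] [-9.5 -3.4  4.3] -10.1 [ 2.045  0.327 -2.054]
[620.2 175.3  52.2] [-8.5 -3.   2.3] -9.0 [ 2.045  0.327 -2.054]
```

View pics/w8.png

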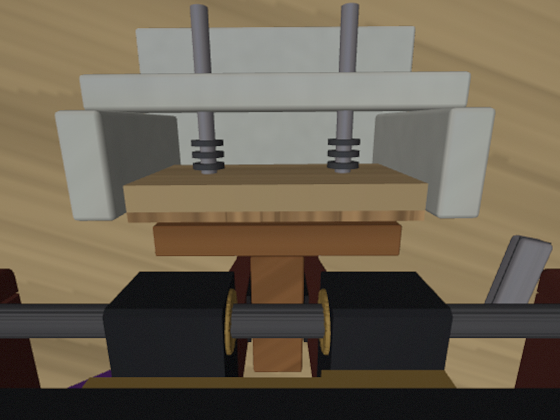

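Cork face and cheek fronts line up (both at row about 217), the bracket lies flat on the pad, and the force is about 9.5 N. One last check from outside.

```bash
python3 -c "
from h import *
snap('scene','s8');crop('s8',290,140,390,240,6,'c10')
a=cv2.imread('pics/s0.png');b=cv2.imread('pics/s8.png')
cv2.imwrite('pics/c11.png',np.hstack([a[60:330,80:420],b[60:330,80:420]]))"
```

```text
(no output)
```

View pics/c10.png

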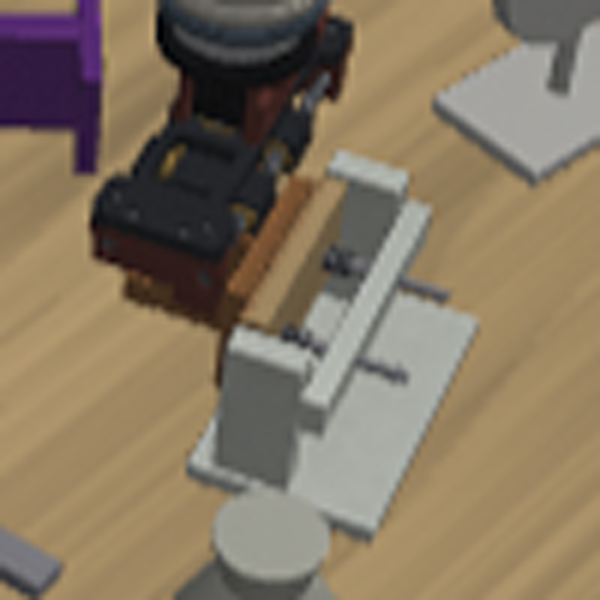

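View pics/c11.png

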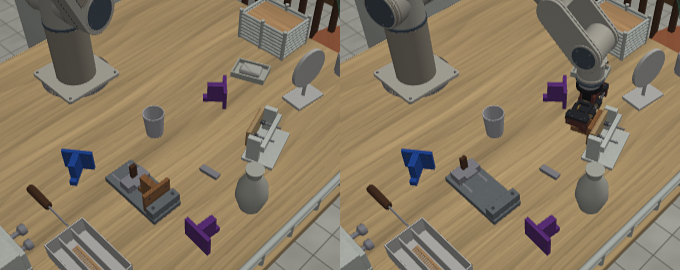

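The plate lies flush on the pad and level with the cheek fronts. The jaw is open and the other things are where they were. Handing in.

```bash
python3 -c "
from h import *
print(workorder.close_job());o=ctrl.get_obs();print(o['t'],o['ft_force'],o['ee_pos'])"
```

```text
the job is handed in; nothing more can be done
None
the job is handed in; nothing more can be done
```

The vise jaw is fully open, and the wooden bracket is out and held flat against the cork pad, pressing with about 9.5 N. I handed the job in at about 15 s of the 51 s allowed, with the gripper still holding and pushing.

- **Jaw:** I slid it by its post to the end stop, 42 mm of travel from where it started.
- **Press:** In the last wrist picture the cork face is level with the cheek fronts. The arm was still, and the force read between 9.0 and 10.1 N over six readings.
- **Alignment:** The bracket is centred to about 1 mm sideways and about 0.7 mm high. It was square within roughly 0.005 rad on approach, and upright.
- **Other things on the shelf:** Comparing the first and last scene pictures, those in view had not moved. The gripper arm hid the soap dish in the last one; I did not check it separately.
- **Disagreements:** The top and wrist cameras differed by 4–6 mm on how far out the vise and bracket are; I went with the wrist view. A vertical force of about 5 N also built up during the press, probably friction on the pad, which makes the total contact force about 11 N.

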